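Dose the tablet mill and hold its lid at pulse

TASK

Put a dose into the tablet mill by pressing its sprung lever down to the stop and letting it spring back up. Then fit the bayonet lid fully down into the mill's collar and twist it clockwise (seen from above) about 45 degrees, halfway to its lock: that is the pulse position, and the lock must not click in. The lid springs back if let go, so finish while still gripping it there; leave the jar, carton and bottle where they stand.

Things in the scene. Friction and masses are not known exactly. Their poses are not given: they have to be found in the camera images.
- mill: Tablet mill, fixed: grey base plate 150 x 260 x 20 mm (x by y by z). Origin at table height near the base's centre; the lever sticks out towards its -x. At y = -65 mm the white round pot, 112 mm across, with a grey collar 100 mm high; at y = +75 mm the dosing column, 80 x 90 mm, 186 mm high with a clear tablet hopper on top.
- mill_mouth (a point): Centre of the pot's mouth, at the collar's top face (100 mm up); axes as the mill's. Bore 52 mm across, collar 96 mm outside. Slots 16 mm wide along the mill's +x and -x, out to 33 mm, let the lid's lugs pass the 8 mm ledge into the sprung carrier's pockets, as wide. Black marks on both sides: dot = entry, long bar 45 deg clockwise = pulse, square at 90 deg = lock.
- carrier (a joint): Turn of the carrier under the collar, rad: 0 with its pockets under the slots (its spring holds it there), growing clockwise from above as the seated lid's lugs drive it, lagging the lid by 0.1 rad (play in the pockets). 0.785 = halfway (pulse); the lock clicks at 1.45; end stop 1.6. Spring torque 0.03 N m at 0, 0.12 N m at halfway.
- lever_grip (a point): Centre of the lever's cross bar, a cylinder 22 mm thick, 46 mm long along the mill's y, on a thin arm 100 mm long pivoted at the column's front (mill x = -48, y = +75 mm, 115 mm up). At rest the bar's centre is 149 mm above the table; at the stop, 81 mm. It can be pushed straight down from above.
- dose_lever (a joint): Angle of the dosing lever in rad: 0 at rest (up), 0.7 at its lower stop. A spring brings it back; it takes about 2.5 N at the bar to start and 7 N at the stop.
- lid: Grey bayonet lid, loose, upright on the table, about 120 g. Origin: centre of underside, z up. Plug 47 mm across, z 0 to 18 mm; lugs 10 mm wide, 7 mm high at its foot reach to x = +31 and -31 mm; flange 74 mm across, z 18 to 24 mm; grip bar on top to z = 56 mm, 56 mm long along x, 16 mm thick. Same after half a turn. Seated, the flange lies on the collar: origin 18 mm below the mouth.
- jar: Bystander: white plastic jar with white cap, 56 mm across, 75 mm high; origin at the centre of its underside.
- carton: Bystander: cardboard carton 55 x 38 x 78 mm high; origin at the centre of its underside.
- pill_bottle: Bystander: amber glass pill bottle 44 mm across, 85 mm high; origin at the centre of its underside.
Things that resemble listed ones, but are neither listed nor needed, are in the scene too. What is shaped like the lid but blue or green is not meant.

How it is judged:
By the outcome, as a careful person would: the job done as asked, in the order asked, and still so for the second after the job is handed in, while the arm keeps its last pose, push and grip.
It also fails if it takes over 58 s, if anything falls off the work surface, if the arm or the gripper's body presses on something with over 40 N, if the wrist force passes 120 N, or if a joint passes its speed limit or range.

ROBOT

A 6-joint arm with a two-finger parallel gripper is mounted at the origin on the work surface. World frame = base frame: x ahead of the robot, y to its left, z up, the work surface at z = 0. Lengths are in m, angles in rad, forces in N, time in s.
With the tool pointing down it reaches from about 0.325 to 0.775 m from the base axis. Payload 5.5 kg.
Tool frame: the origin (TCP) lies on the centre line of the jaws, within the pads' length; the fingertips stand 17 mm ahead of it and the grasp point (between the pads) lies 2 mm behind it (robot.tcp_to_tips is the distance from the TCP to the fingertips, in m); x points along the fingers, y is the direction in which the jaws open and shut, and the axes are right-handed (so a half turn about x gives the same grasp; the last joint's range is limited). The gripper opens to 85 mm and grips with 20 to 120 N. Pads are 22 mm wide; open, the fingers measure 114 mm over their backs; the gripper's body (76 mm by 85 mm) begins 54 mm behind the grasp point. The pads swing forward as they close: fully open they stand 13 mm farther back than shut.
Start: joints at [-1.327, 0.091, 1.231, -0, 1.82, -0.057], TCP at [0.178, -0.573, 0.248] pointing down, gripper open.
Joint ranges: [-2.87, 2.87], [-0.86, 2.18], [0.17, 2.46], [-1.51, 4.65], [0.06, 2.69], [-2.65, 2.65]. Speed limits (rad/s): [2.57, 2.57, 3.01, 3.14, 3.14, 3.14].

INTERFACE

Orientations are given as a rotation vector (axis times angle).
In Python, from cell import robot, cams gives the robot as it stands. The module is installed in compiled form; this text tells all that it offers.
- The arm moves only by the tool step_arm, never from a script. Its argument "series" is a list of rows, each an object with "gripper": the closure, from -1 (fully open) to 1 (shut), so that 0 is half open; "xyz": the shift along the tool's x, y, z in mm, a list of three; "angular": the turn, a rotation vector about the tool's x, y, z in degrees, a list of three. In form: [{"gripper": gripper, "xyz": [x, y, z], "angular": [wx, wy, wz]}, ...]. A call has 1 to 8 rows; each row shifts and turns the commanded pose from where the row before left it, along the tool's axes as they then stand; what a row does not reach is not made up. A row lasts 1/12 s, in which the tool goes at most 41.7 mm and 7.16 degrees, less where a joint would pass 70% of its speed; a pose out of reach is approached as far as the arm can. A call with a gripper value outside its range is refused whole. The fingers move at their own pace and stop on an object; "squeeze" is the grip in N (left out, the last holds). Time passes only in rows, so rows that do not move let the fingers close. It gives the time, the measured TCP pose, the force and the opening at its end, in the units of the state.
- robot.get_state(): the state, without advancing time (a new reading comes with each control period).
- cams.get_image(name): name is "scene" or "top" or "wrist"; returns a dict with "frame" (480x640x3 uint8, red, green, blue), "mtx" (3x3 intrinsics, pixels), "k1" (the pictures are not rectified: a ray, as slopes to the right and down, at radius r is drawn at 1 + k1 r^2 times it, then the intrinsics apply), "extrinsics" (4x4, takes a point from camera to world coordinates); the wrist camera has in their place "hand_eye" (4x4, takes a point from camera to tool coordinates, whose origin is the TCP and whose axes are the tool frame's). Camera axes: x right, y up, looking along -z (the intrinsics and any distortion apply to the point x, -y, -z); pixel columns grow to the right and rows downward; lengths in m; the calibration is good to about 2 mm. A picture is of the moment at which its call begins: read the wrist's pose just before it. There is no depth.
- robot.hand_in(): hands the job in, once; it reports no verdict.
Trained networks look in a picture, given as the dict that the camera call returned (one of the last four; its "shot" number tells which), for a name from the list of things; names that differ only in an ending like _2 or _b are one class to them, and where a whole thing is asked for, a point or a joint stands for the part that bears it (a point fixed in the world has none). Each returns a list of dicts, best first, with "p" (0 to 1); they miss things now and then, are a little off and sometimes report something else, mostly with a low value. They report only what shows in the picture. A call takes as long as a camera call. They do not tell look-alikes from the thing itself.
- cams.regions_of(picture, name): "region" (480x640 bool, what is visible of it) and "pixel" ([column, row] in pixels, amid what is visible of it).
- cams.landmark_of(picture, name): "pixel" ([column, row] in pixels: a listed point, or the origin of a listed thing).
The state is a dict: "clock": time; "q": joint angles; "dq": joint speeds; "effort": joint torques, N m; "eef_pos": TCP position; "orientation": TCP orientation; "wrist_force": force on the tool from outside, world axes, zero at the start; "wrist_torque": the same for the moment, N m; "finger_gap": finger opening in m.
Only numpy, scipy, OpenCV 4.12 (cv2) and the standard library are available. Lean on these libraries where they do the work, as an engineer would, in place of code of your own. Each camera call takes 0.05 s, during which the arm holds its last target. There are 200 camera calls.

## Working session

There is one attempt and no reset: what is moved stays moved. The work goes in short steps, Python scripts to look and compute and a tool call to move; the robot and the scene stay as the last step left them, time stands still between calls to the robot, and variables do not carry over. Pictures are saved under pics/ and viewed, about 8 in all and at most 12, crops included, and the job is handed in when it is done.

Besides the shell and the picture viewer there is one more tool, called after ">>>" as name([rows], argument=value, ...), one row to a line, values as JSON. step_arm: Moves the arm, as the interface text tells. Its arguments: {"type":"object","properties":{"series":{"type":"array"},"squeeze":{"type":"number"}},"required":["series"]}

```bash
mkdir -p pics
cat > h.py <<'E'
import numpy as np, cv2
from scipy.spatial.transform import Rotation as R
from cell import robot, cams
def pose():
    s=robot.get_state(); T=np.eye(4); T[:3,:3]=R.from_rotvec(s["orientation"]).as_matrix(); T[:3,3]=s["eef_pos"]; return s,T
def shot(n,save=None):
    s,T=pose(); p=cams.get_image(n)
    p["E"]=T@np.array(p["hand_eye"]) if n=="wrist" else np.array(p["extrinsics"])
    if save: cv2.imwrite("pics/"+save,p["frame"][:,:,::-1])
    return p
def world(p,px,z):
    K=np.array(p["mtx"]); d=np.linalg.solve(K,[px[0],px[1],1.])[:2]; u=d.copy()
    for _ in range(20): u=d/(1+p["k1"]*(u@u))
    E=p["E"]; r=E[:3,:3]@[u[0],-u[1],-1]; o=E[:3,3]; return o+r*(z-o[2])/r[2]
def proj(p,X):
    c=np.linalg.inv(p["E"])@np.append(X,1); u=np.array([c[0],-c[1]])/-c[2]; u=u*(1+p["k1"]*(u@u))
    return (np.array(p["mtx"])@np.append(u,1))[:2]
E
python3 - <<'E'
from h import *
print(robot.get_state(), robot.tcp_to_tips)
Z={"mill":0,"mill_mouth":.1,"lever_grip":.149,"lid":0,"jar":0,"carton":0,"pill_bottle":0}
a=[]
for n in ["top","scene"]:
    p=shot(n,n+".png"); a.append(p["frame"])
    for k,z in Z.items():
        for d in cams.landmark_of(p,k)[:4]: print(n,k,round(d["p"],2),np.round(d["pixel"]),np.round(world(p,d["pixel"],z),4))
E
```

```text
{'clock': 0.0, 'q': array([-1.32669228e+00,  9.19047425e-02,  1.23188850e+00,  2.03355915e-05,
        1.81980678e+00, -5.67054292e-02]), 'dq': array([ 1.64728673e-03, -3.46302848e-04,  1.55045048e-03, -1.62585857e-03,
        1.23115046e-06, -1.57697278e-03]), 'effort': array([-5.87562736e-04, -4.58724225e+01, -4.18029177e+01, -4.89301101e-05,
        1.12946564e-02,  4.45213641e-05]), 'eef_pos': array([ 0.17771728, -0.57281657,  0.24712189]), 'orientation': array([ 2.06019515,  0.31433712, -2.06054564]), 'wrist_force': array([-0.49614617,  0.73033381, -0.00620111]), 'wrist_torque': array([-0.02060922,  0.02704005, -0.008846  ]), 'finger_gap': 0.085411950063499} 0.017
top mill 0.77 [231. 250.] [0.591  0.1565 0.    ]
top mill_mouth 0.56 [257. 246.] [0.5836 0.0953 0.1   ]
top lever_grip 0.62 [155. 309.] [0.4675 0.2548 0.149 ]
top lid 0.94 [442. 162.] [ 0.7751 -0.2551  0.    ]
top lid 0.83 [462. 227.] [ 0.645  -0.2907  0.    ]
top lid 0.79 [388. 158.] [ 0.7804 -0.146   0.    ]
top lid 0.57 [400. 224.] [ 0.6471 -0.1693  0.    ]
top jar 0.78 [365. 330.] [ 0.4432 -0.1042  0.    ]
top carton 0.61 [464. 306.] [ 0.4916 -0.2914  0.    ]
top pill_bottle 0.67 [366. 328.] [ 0.446  -0.1048  0.    ]
top pill_bottle 0.6 [331. 157.] [ 0.7802 -0.0345  0.    ]
scene mill 0.63 [377. 249.] [0.5902 0.1548 0.    ]
scene mill_mouth 0.93 [354. 211.] [0.5811 0.0959 0.1   ]
scene lever_grip 0.56 [384. 149.] [0.4676 0.2555 0.149 ]
scene lid 0.97 [221. 417.] [ 0.7782 -0.2577  0.    ]
scene lid 0.64 [166. 356.] [ 0.6423 -0.2862  0.    ]
scene lid 0.58 [290. 384.] [ 0.7793 -0.1555  0.    ]
scene lid 0.57 [240. 330.] [ 0.651  -0.1706  0.    ]
scene jar 0.85 [226. 252.] [ 0.4467 -0.1047 -0.    ]
scene carton 0.85 [135. 299.] [ 0.494  -0.2928  0.    ]
```

View pics/top.png

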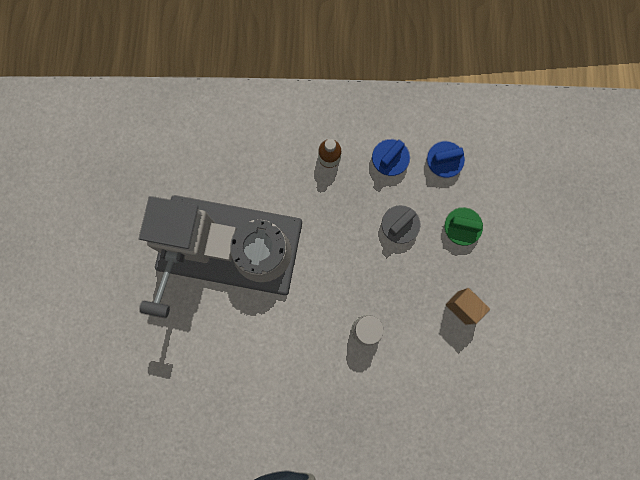

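View pics/scene.png

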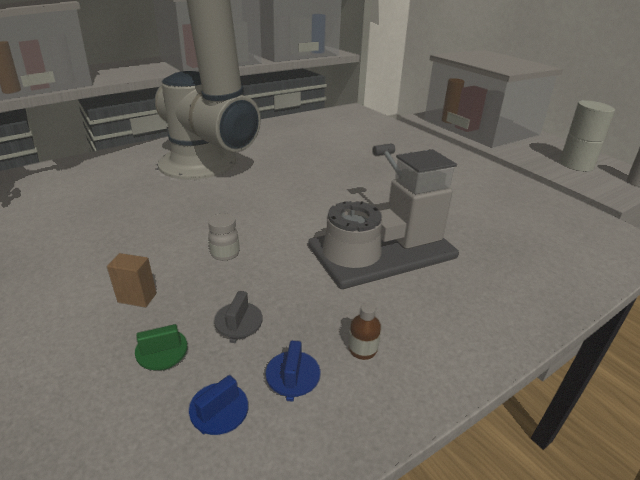

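The grey lid stands at top pixel (400,224), about (0.649, -0.170). The mouth is at (257,246) and the lever bar at (155,309); the blue and green lids are decoys.

```bash
cat >> h.py <<'E'
def go(target,yaw_y=None):
    """print shift in tool axes (mm) to world target; yaw of tool y axis (deg)"""
    s,T=pose(); t=T[:3,:3].T@(np.array(target)-T[:3,3])*1000
    y=T[:3,1]; a=np.degrees(np.arctan2(y[1],y[0]))
    print("pos",np.round(T[:3,3],4),"shift",np.round(t,1),"yaw_y",round(a,2),"tool x",np.round(T[:3,0],3),"F",np.round(s["wrist_force"],1),"gap",round(s["finger_gap"],4),"t",round(s["clock"],2),"q",np.round(s["q"],2))
    if yaw_y is not None:
        d=[(yaw_y-a+90)%180-90]; print("turn about tool x:",np.round(-d[0],2))
E
python3 - <<'E'
from h import *
s,T=pose();print(np.round(T,3)); print(np.round(shot("wrist")["hand_eye"],3))
go([.46,.14,.36],0)
E
```

```text
[[-0.     0.296 -0.955  0.178]
 [-0.    -0.955 -0.296 -0.573]
 [-1.     0.     0.     0.248]
 [ 0.     0.     0.     1.   ]]
[[ 0.001  0.328 -0.945 -0.125]
 [ 1.     0.     0.001 -0.   ]
 [ 0.    -0.945 -0.328 -0.085]
 [ 0.     0.     0.     1.   ]]
pos [ 0.1778 -0.5731  0.2483] shift [-111.7 -597.5 -480.8] yaw_y -72.77 tool x [ 0. -0. -1.] F [ 0.3  0.2 -0.2] gap 0.0857 t 0.85 q [-1.33  0.09  1.23  0.    1.82 -0.06]
turn about tool x: -72.77
```

>>> step_arm([
  {"gripper": 1,"xyz": [-10,-41,2.6],"angular": [-4,0,0]},
  {"gripper": 1,"xyz": [-10,-41,2.6],"angular": [-4,0,0]},
  {"gripper": 1,"xyz": [-10,-41,2.6],"angular": [-4,0,0]},
  {"gripper": 1,"xyz": [-10,-41,2.6],"angular": [-4,0,0]},
  {"gripper": 1,"xyz": [-10,-40,2.6],"angular": [-4,0,0]},
  {"gripper": 1,"xyz": [-10,-40,2.6],"angular": [-4,0,0]},
  {"gripper": 1,"xyz": [-10,-40,2.6],"angular": [-4,0,0]},
  {"gripper": 1,"xyz": [-10,-40,2.6],"angular": [-4,0,0]},
])

```text
clock: 1.52
eef_pos: [-0.0044, -0.3101, 0.3284]
orientation: [1.706, 0.787, -1.708]
wrist_force: [-2.2, -1.2, 0.1]
finger_gap: 0.0002
```

>>> step_arm([
  {"gripper": 1,"xyz": [-5,-40,2.6],"angular": [-4,0,0]},
  {"gripper": 1,"xyz": [-5,-40,2.6],"angular": [-4,0,0]},
  {"gripper": 1,"xyz": [-5,-40,2.6],"angular": [-4,0,0]},
  {"gripper": 1,"xyz": [-5,-40,2.6],"angular": [-4,0,0]},
  {"gripper": 1,"xyz": [0,-39,2.6],"angular": [-4,0,0]},
  {"gripper": 1,"xyz": [0,-39,2.6],"angular": [-4,0,0]},
  {"gripper": 1,"xyz": [0,-39,2.6],"angular": [-4,0,0]},
  {"gripper": 1,"xyz": [0,-39,2.6],"angular": [-4,0,0]},
])

```text
clock: 2.18
eef_pos: [-0.2687, -0.1938, 0.3462]
orientation: [1.35, 1.11, -1.355]
wrist_force: [0.7, -1.3, 0.2]
finger_gap: 0.0
```

>>> step_arm([
  {"gripper": 1,"xyz": [0,-39,2.6],"angular": [-4,0,0]},
  {"gripper": 1,"xyz": [0,-39,2.6],"angular": [-4,0,0]},
  {"gripper": 1,"xyz": [0,-39,2.6],"angular": [-4,0,0]},
  {"gripper": 1,"xyz": [0,-39,2.6],"angular": [-4,0,0]},
  {"gripper": 1,"xyz": [0,-20,2.6],"angular": [-2,0,0]},
])

```text
clock: 2.6
eef_pos: [-0.4074, -0.2651, 0.3429]
orientation: [1.21, 1.24, -1.196]
wrist_force: [-1.3, -0.8, 0.3]
finger_gap: 0.0004
```

Run:
```python
from h import *
p=shot("wrist","w1.png")
for k,z in {"mill":0,"mill_mouth":.1,"lever_grip":.149}.items():
    for d in cams.landmark_of(p,k)[:2]: print(k,round(d["p"],2),np.round(d["pixel"]),np.round(world(p,d["pixel"],z),4))
go([.4675,.255,.2],10)
```

```text
pos [-0.4051 -0.2636  0.3442] shift [ 146.2  881.6 -502.7] yaw_y 0.84 tool x [-0.011  0.022 -1.   ] F [ 0.1  0.3 -0.4] gap 0.0001 t 2.8 q [-2.62 -0.18  1.32 -0.03  2.   -2.64]
turn about tool x: -9.16
```

View pics/w1.png

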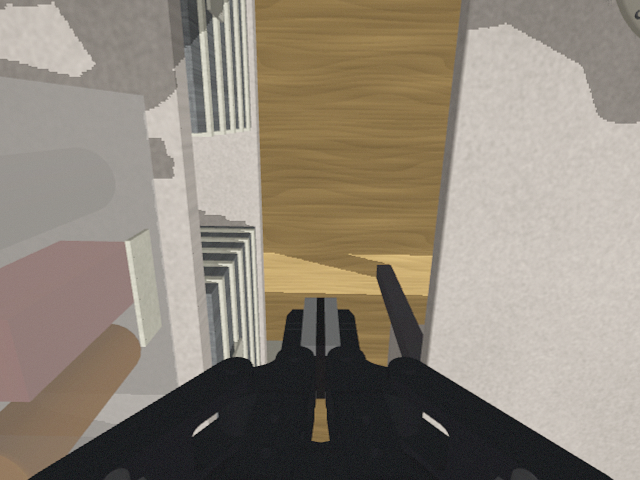

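The picture shows only the floor and shelf behind the base, because I took the tool's y for the tangential axis and it is the radial one. Nothing was touched, so I will go back around the front with the axes corrected.

>>> step_arm([
  {"gripper": 1,"xyz": [0,21,31],"angular": [0,0,0]},
  {"gripper": 1,"xyz": [0,21,31],"angular": [0,0,0]},
  {"gripper": 1,"xyz": [0,21,31],"angular": [0,0,0]},
  {"gripper": 1,"xyz": [0,21,31],"angular": [0,0,0]},
  {"gripper": 1,"xyz": [0,21,31],"angular": [0,0,0]},
  {"gripper": 1,"xyz": [0,21,31],"angular": [0,0,0]},
])

```text
clock: 3.3
eef_pos: [-0.2749, -0.4478, 0.3405]
orientation: [1.207, 1.24, -1.2]
wrist_force: [-1.2, -0.7, -0.5]
finger_gap: 0.0002
```

>>> step_arm([
  {"gripper": 1,"xyz": [0,35,12.5],"angular": [0,0,0]},
  {"gripper": 1,"xyz": [0,35,12.5],"angular": [0,0,0]},
  {"gripper": 1,"xyz": [0,35,12.5],"angular": [0,0,0]},
  {"gripper": 1,"xyz": [0,35,12.5],"angular": [0,0,0]},
  {"gripper": 1,"xyz": [0,35,12.5],"angular": [0,0,0]},
  {"gripper": 1,"xyz": [0,35,12.5],"angular": [0,0,0]},
  {"gripper": 1,"xyz": [0,35,12.5],"angular": [0,0,0]},
  {"gripper": 1,"xyz": [0,35,12.5],"angular": [0,0,0]},
])

```text
clock: 3.97
eef_pos: [0.0064, -0.5427, 0.3352]
orientation: [1.207, 1.239, -1.199]
wrist_force: [-0.5, 0.6, 0.8]
finger_gap: 0.0002
```

Run:
```python
from h import *
s,T=pose();print(np.round(T,3)); go([.3,-.45,.36],0); go([.53,.165,.38])
```

```text
[[-0.012  1.     0.014  0.006]
 [ 0.019  0.014 -1.    -0.543]
 [-1.    -0.012 -0.019  0.335]
 [ 0.     0.     0.     1.   ]]
pos [ 0.0064 -0.5427  0.3352] shift [-26.6 294.6 -89.2] yaw_y 0.79 tool x [-0.012  0.019 -1.   ] F [-0.5  0.6  0.8] gap 0.0002 t 3.97 q [-1.61 -0.01  1.18 -0.01  1.99 -1.63]
turn about tool x: 0.79
pos [ 0.0064 -0.5427  0.3352] shift [ -37.8  532.7 -701.3] yaw_y 0.79 tool x [-0.012  0.019 -1.   ] F [-0.5  0.6  0.8] gap 0.0002 t 3.97 q [-1.61 -0.01  1.18 -0.01  1.99 -1.63]
```

>>> step_arm([
  {"gripper": 1,"xyz": [-3,37,-12],"angular": [0,-1.1,0.7]},
  {"gripper": 1,"xyz": [-3,37,-12],"angular": [0,0,0]},
  {"gripper": 1,"xyz": [-3,37,-12],"angular": [0,0,0]},
  {"gripper": 1,"xyz": [-3,37,-12],"angular": [0,0,0]},
  {"gripper": 1,"xyz": [-3,37,-12],"angular": [0,0,0]},
  {"gripper": 1,"xyz": [-3,37,-12],"angular": [0,0,0]},
  {"gripper": 1,"xyz": [-3,37,-12],"angular": [0,0,0]},
  {"gripper": 1,"xyz": [-3,37,-12],"angular": [0,0,0]},
])

```text
clock: 4.63
eef_pos: [0.3002, -0.4417, 0.3596]
orientation: [1.2, 1.214, -1.198]
wrist_force: [0.3, -1.2, 0.4]
finger_gap: -0.0004
```

>>> step_arm([
  {"gripper": 1,"xyz": [-2,19,-32],"angular": [0,0,0]},
  {"gripper": 1,"xyz": [-2,19,-32],"angular": [0,0,0]},
  {"gripper": 1,"xyz": [-2,19,-32],"angular": [0,0,0]},
  {"gripper": 1,"xyz": [-2,19,-32],"angular": [0,0,0]},
  {"gripper": 1,"xyz": [-2,19,-32],"angular": [0,0,0]},
  {"gripper": 1,"xyz": [-2,19,-32],"angular": [0,0,0]},
  {"gripper": 1,"xyz": [-2,19,-32],"angular": [0,0,0]},
  {"gripper": 1,"xyz": [-2,19,-32],"angular": [0,0,0]},
])

```text
clock: 5.3
eef_pos: [0.4471, -0.1834, 0.3761]
orientation: [1.201, 1.214, -1.196]
wrist_force: [1.1, -1.0, -0.3]
finger_gap: 0.0003
```

>>> step_arm([
  {"gripper": 1,"xyz": [0,9,-38],"angular": [0,0,0]},
  {"gripper": 1,"xyz": [0,9,-38],"angular": [0,0,0]},
  {"gripper": 1,"xyz": [0,9,-38],"angular": [0,0,0]},
  {"gripper": 1,"xyz": [0,9,-38],"angular": [0,0,0]},
  {"gripper": 1,"xyz": [0,9,-38],"angular": [0,0,0]},
  {"gripper": 1,"xyz": [0,9,-38],"angular": [0,0,0]},
  {"gripper": 1,"xyz": [0,9,-38],"angular": [0,0,0]},
  {"gripper": 1,"xyz": [0,9,-38],"angular": [0,0,0]},
])

```text
clock: 5.97
eef_pos: [0.5143, 0.1211, 0.3769]
orientation: [1.203, 1.215, -1.195]
wrist_force: [-0.6, -1.4, -1.0]
finger_gap: 0.0
```

Run:
```python
from h import *
p=shot("wrist","w2.png")
for k,z in {"mill":0,"mill_mouth":.1,"lever_grip":.149}.items():
    for d in cams.landmark_of(p,k)[:2]: print(k,round(d["p"],2),np.round(d["pixel"]),np.round(world(p,d["pixel"],z),4))
go([.4675,.255,.2],-10)
```

```text
mill 0.66 [382. 150.] [0.5964 0.1584 0.    ]
mill_mouth 0.67 [383. 218.] [0.5854 0.0937 0.1   ]
lever_grip 0.76 [266.  50.] [0.4668 0.2549 0.149 ]
pos [0.5145 0.1201 0.3761] shift [ 176.3  -45.1 -135.2] yaw_y 0.92 tool x [ 0.002  0.002 -1.   ] F [-0.7 -1.   0.4] gap -0.0001 t 6.17 q [ 0.16 -0.04  1.13  0.    2.05  0.15]
turn about tool x: 10.92
```

View pics/w2.png

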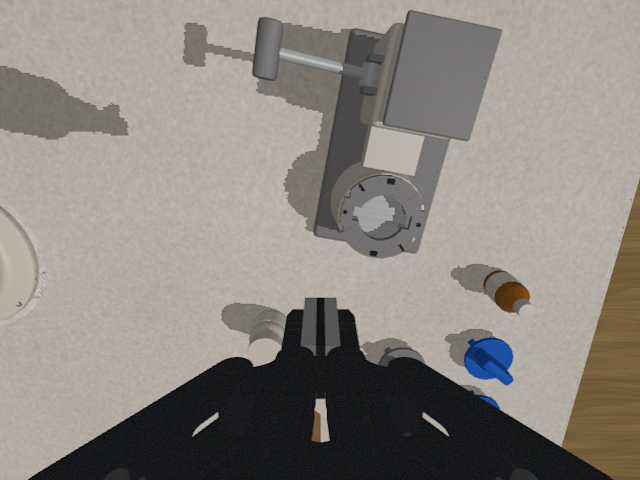

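The bar is at pixel (266,50), which agrees with the top and scene estimates, about (0.467, 0.255).

>>> step_arm([
  {"gripper": 1,"xyz": [0,-12,-34],"angular": [0,0,0]},
  {"gripper": 1,"xyz": [0,-12,-34],"angular": [0,0,0]},
  {"gripper": 1,"xyz": [0,-12,-34],"angular": [0,0,0]},
  {"gripper": 1,"xyz": [0,-11,-34],"angular": [0,0,0]},
  {"gripper": 1,"xyz": [40,0,0],"angular": [5.5,0,0]},
  {"gripper": 1,"xyz": [40,0,0],"angular": [5.5,0,0]},
  {"gripper": 1,"xyz": [40,0,0],"angular": [0,0,0]},
  {"gripper": 1,"xyz": [30,0,0],"angular": [0,0,0]},
])

```text
clock: 6.83
eef_pos: [0.4658, 0.2533, 0.2231]
orientation: [1.342, 1.12, -1.34]
wrist_force: [0.1, -0.6, -1.5]
finger_gap: 0.0002
```

Run:
```python
from h import *
p=shot("wrist","w3.png")
for d in cams.landmark_of(p,"lever_grip")[:2]: print(round(d["p"],2),np.round(d["pixel"]),np.round(world(p,d["pixel"],.149),4))
go([.4665,.255,.177],-10)
```

```text
0.85 [323. 263.] [0.4677 0.2546 0.149 ]
pos [0.4644 0.2525 0.2195] shift [42.5  2.  -3. ] yaw_y -10.31 tool x [-0.009 -0.002 -1.   ] F [-0.2 -0.1 -0.2] gap 0.0002 t 6.93 q [ 0.43 -0.1   1.47  0.    1.78  0.61]
turn about tool x: -0.31
```

View pics/w3.png

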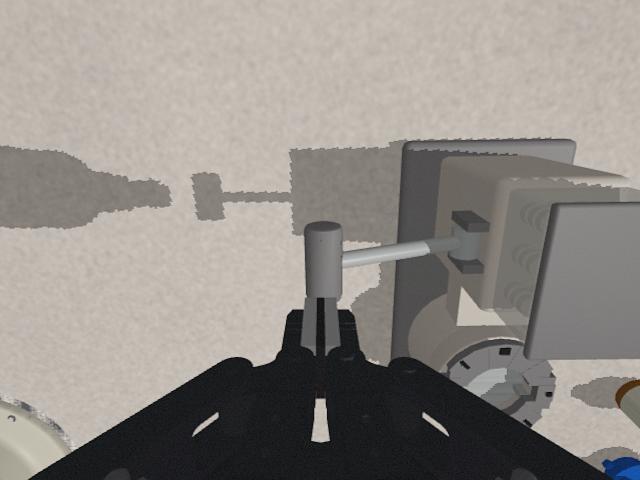

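The fingertips are lined up over the bar at (323,263), so I will press down.

>>> step_arm([
  {"gripper": 1,"xyz": [20,3,-3],"angular": [0,0,-0.5]},
  {"gripper": 1,"xyz": [18,0,0],"angular": [0,0,0]},
  {"gripper": 1,"xyz": [12,0,0],"angular": [0,0,0]},
  {"gripper": 1,"xyz": [12,0,0],"angular": [0,0,0]},
  {"gripper": 1,"xyz": [12,0,0],"angular": [0,0,0]},
  {"gripper": 1,"xyz": [12,0,0],"angular": [0,0,0]},
  {"gripper": 1,"xyz": [12,0,0],"angular": [0,0,0]},
  {"gripper": 1,"xyz": [8,0,0],"angular": [0,0,0]},
])

```text
clock: 7.6
eef_pos: [0.4703, 0.2582, 0.1196]
orientation: [1.34, 1.127, -1.341]
wrist_force: [3.4, -0.3, 5.9]
finger_gap: -0.0001
```

>>> step_arm([
  {"gripper": 1,"xyz": [2,0,0],"angular": [0,0,0]},
  {"gripper": 1,"xyz": [0,0,0],"angular": [0,0,0]},
])

```text
clock: 7.77
eef_pos: [0.4705, 0.2581, 0.1182]
orientation: [1.34, 1.127, -1.341]
wrist_force: [1.1, -0.8, 5.7]
finger_gap: -0.0003
```

Run:
```python
from h import *
go([.467,.255,.109],-10)
```

```text
pos [0.4705 0.2581 0.1182] shift [ 9.2 -2.9  3.7] yaw_y -10.2 tool x [-0.005  0.004 -1.   ] F [ 1.1 -0.8  5.7] gap -0.0003 t 7.77 q [ 0.43 -0.06  1.62  0.01  1.59  0.61]
turn about tool x: -0.2
```

>>> step_arm([
  {"gripper": 1,"xyz": [4,-1,1],"angular": [0,0,0]},
  {"gripper": 1,"xyz": [3,0,0],"angular": [0,0,0]},
  {"gripper": 1,"xyz": [0,0,0],"angular": [0,0,0]},
])

```text
clock: 8.02
eef_pos: [0.4705, 0.2577, 0.1125]
orientation: [1.343, 1.125, -1.338]
wrist_force: [4.9, 0.4, 6.3]
finger_gap: -0.0
```

>>> step_arm([
  {"gripper": 1,"xyz": [3,0,0],"angular": [0,0,0]},
  {"gripper": 1,"xyz": [0,0,0],"angular": [0,0,0]},
])

```text
clock: 8.18
eef_pos: [0.4709, 0.2576, 0.11]
orientation: [1.344, 1.124, -1.337]
wrist_force: [5.8, 0.8, 7.0]
finger_gap: 0.0001
```

>>> step_arm([
  {"gripper": 1,"xyz": [2,0,0],"angular": [0,0,0]},
  {"gripper": 1,"xyz": [0,0,0],"angular": [0,0,0]},
])

```text
clock: 8.35
eef_pos: [0.4712, 0.2576, 0.1085]
orientation: [1.344, 1.124, -1.336]
wrist_force: [6.5, -0.6, 8.4]
finger_gap: -0.0002
```

>>> step_arm([
  {"gripper": 1,"xyz": [3,0,0],"angular": [0,0,0]},
  {"gripper": 1,"xyz": [0,0,0],"angular": [0,0,0]},
])

```text
clock: 8.52
eef_pos: [0.4715, 0.2576, 0.108]
orientation: [1.345, 1.123, -1.335]
wrist_force: [3.4, -2.7, 16.9]
finger_gap: 0.0
```

>>> step_arm([
  {"gripper": 1,"xyz": [3,0,0],"angular": [0,0,0]},
  {"gripper": 1,"xyz": [0,0,0],"angular": [0,0,0]},
])

```text
clock: 8.68
eef_pos: [0.4716, 0.2577, 0.1075]
orientation: [1.347, 1.123, -1.333]
wrist_force: [-2.6, -5.9, 27.5]
finger_gap: 0.0
```

Run:
```python
from h import *
p=shot("wrist","w4.png"); q=shot("scene"); cv2.imwrite("pics/s4.png",cv2.resize(q["frame"][80:300,280:500,::-1],(660,660))[:600]) 
for d in cams.landmark_of(p,"lever_grip")[:1]: print(round(d["p"],2),np.round(d["pixel"]),np.round(world(p,d["pixel"],.081),4))
for d in cams.landmark_of(q,"lever_grip")[:1]: print(round(d["p"],2),np.round(d["pixel"]),np.round(world(q,d["pixel"],.081),4),proj(q,[.467,.255,.081]))
go([.467,.255,.109],-10)
```

```text
0.58 [315. 311.] [0.4691 0.2561 0.081 ]
0.66 [380. 179.] [0.473  0.2512 0.081 ] [379.92934751 177.87889202]
pos [0.4716 0.2577 0.1074] shift [-1.6 -4.1  3.5] yaw_y -10.22 tool x [ 0.004  0.007 -1.   ] F [-2.2 -4.9 28.1] gap -0.0 t 8.88 q [ 0.43 -0.06  1.64  0.    1.56  0.61]
turn about tool x: -0.22
```

View pics/s4.png

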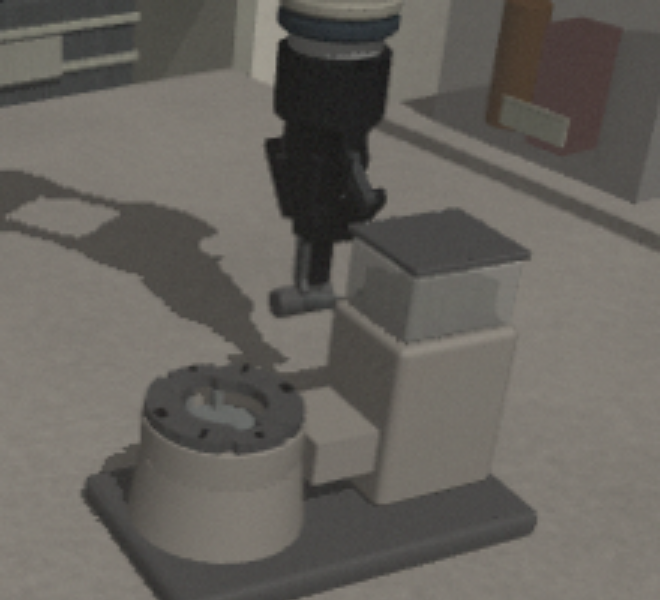

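The lever is at its stop: the bar is at z about 0.081, TCP progress has halted, and the force jumped from about 8 to 28 N. Next I will release it and go to the grey lid.

>>> step_arm([
  {"gripper": 1,"xyz": [-20,0,0],"angular": [0,0,0]},
  {"gripper": 1,"xyz": [-30,0,0],"angular": [0,0,0]},
  {"gripper": 1,"xyz": [-38,0,0],"angular": [0,0,0]},
  {"gripper": 1,"xyz": [-38,0,0],"angular": [0,0,0]},
  {"gripper": 1,"xyz": [-38,0,0],"angular": [0,0,0]},
  {"gripper": 1,"xyz": [-38,0,0],"angular": [0,0,0]},
])

```text
clock: 9.38
eef_pos: [0.4695, 0.2563, 0.3031]
orientation: [1.337, 1.128, -1.344]
wrist_force: [0.8, 0.3, 0.2]
finger_gap: -0.0
```

Run:
```python
from h import *
q=shot("scene"); p=shot("wrist")
for a,z in((q,.149),(p,.149)):
  for d in cams.landmark_of(a,"lever_grip")[:1]: print(round(d["p"],2),np.round(d["pixel"]),np.round(world(a,d["pixel"],z),4))
go([.649,-.17,.3],48)
```

```text
0.72 [385. 146.] [0.4586 0.2672 0.149 ]
0.69 [320. 229.] [0.47   0.2524 0.149 ]
pos [0.4702 0.2567 0.3028] shift [-3.000e-01  2.514e+02  3.883e+02] yaw_y -10.19 tool x [-0.005  0.005 -1.   ] F [-0.7  0.2 -0.6] gap -0.0003 t 9.58 q [ 0.43 -0.06  1.29  0.01  1.92  0.61]
turn about tool x: -58.19
```

The lever has sprung back up.

>>> step_arm([
  {"gripper": 1,"xyz": [0,21,32],"angular": [0,0,0]},
  {"gripper": 1,"xyz": [0,21,32],"angular": [0,0,0]},
  {"gripper": 1,"xyz": [0,21,32],"angular": [0,0,0]},
  {"gripper": 1,"xyz": [0,21,32],"angular": [0,0,0]},
  {"gripper": 1,"xyz": [0,21,32],"angular": [0,0,0]},
  {"gripper": 1,"xyz": [0,21,32],"angular": [0,0,0]},
  {"gripper": 1,"xyz": [0,21,32],"angular": [0,0,0]},
  {"gripper": 1,"xyz": [0,21,32],"angular": [0,0,0]},
])

```text
clock: 10.25
eef_pos: [0.5898, -0.027, 0.2967]
orientation: [1.336, 1.131, -1.347]
wrist_force: [0.6, 1.7, -0.1]
finger_gap: -0.0
```

>>> step_arm([
  {"gripper": -1,"xyz": [0,21,32],"angular": [0,0,0]},
  {"gripper": -1,"xyz": [0,21,32],"angular": [0,0,0]},
  {"gripper": -1,"xyz": [0,21,32],"angular": [0,0,0]},
  {"gripper": -1,"xyz": [0,21,32],"angular": [0,0,0]},
  {"gripper": -1,"xyz": [10,0,0],"angular": [-6.5,0,0]},
  {"gripper": -1,"xyz": [10,0,0],"angular": [-6.5,0,0]},
  {"gripper": -1,"xyz": [10,0,0],"angular": [-6.5,0,0]},
  {"gripper": -1,"xyz": [10,0,0],"angular": [-6.5,0,0]},
])

```text
clock: 10.92
eef_pos: [0.6491, -0.1662, 0.2544]
orientation: [0.999, 1.343, -1.005]
wrist_force: [-0.3, 0.6, 0.2]
finger_gap: 0.0853
```

>>> step_arm([
  {"gripper": -1,"xyz": [10,0,0],"angular": [-6.5,0,0]},
  {"gripper": -1,"xyz": [10,0,0],"angular": [-6.5,0,0]},
  {"gripper": -1,"xyz": [10,0,0],"angular": [-6.5,0,0]},
  {"gripper": -1,"xyz": [10,0,0],"angular": [-6.5,0,0]},
  {"gripper": -1,"xyz": [0,0,0],"angular": [-6.5,0,0]},
  {"gripper": -1,"xyz": [0,0,0],"angular": [0,0,0]},
])

```text
clock: 11.42
eef_pos: [0.6481, -0.1654, 0.2142]
orientation: [0.568, 1.511, -0.567]
wrist_force: [0.0, 0.2, 0.1]
finger_gap: 0.0855
```

Run:
```python
from h import *
p=shot("wrist","w5.png")
for d in cams.landmark_of(p,"lid")[:3]: print(round(d["p"],2),np.round(d["pixel"]),np.round(world(p,d["pixel"],0),4))
go([.649,-.17,.11],48)
```

```text
0.88 [226. 287.] [ 0.6449 -0.2897  0.    ]
0.83 [316. 208.] [ 0.6444 -0.1675 -0.    ]
0.71 [332. 352.] [ 0.7735 -0.2599  0.    ]
pos [ 0.6487 -0.1655  0.2165] shift [106.5  -2.8   4.4] yaw_y 48.11 tool x [-0.011  0.005 -1.   ] F [-0.5 -0.6 -0.5] gap 0.0855 t 11.52 q [-0.3   0.29  1.06  0.    1.8  -1.14]
turn about tool x: 0.11
```

View pics/w5.png

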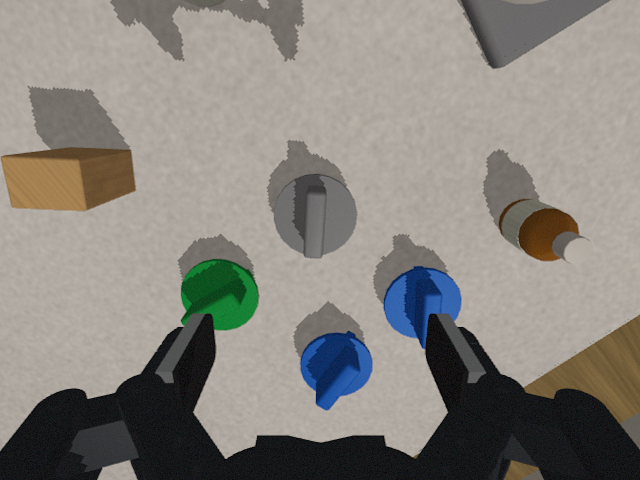

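Run:
```python
from h import *
p=shot("wrist")
f=p["frame"][180:262,295:335].astype(int).sum(2)//3
for r in range(0,82,8): print(180+r, f[r].tolist())
a=world(p,[316.5,187],.056);b=world(p,[314,250],.056);print(a,b,(a+b)/2,np.degrees(np.arctan2(*(a-b)[[1,0]])))
go([.645,-.168,.11],48)
```

```text
180 [78, 73, 68, 71, 67, 72, 68, 72, 70, 66, 69, 68, 73, 70, 70, 68, 71, 68, 71, 67, 71, 72, 71, 72, 68, 70, 64, 85, 108, 111, 111, 113, 112, 110, 113, 112, 112, 115, 110, 112]
188 [66, 69, 67, 70, 66, 67, 71, 66, 69, 69, 69, 62, 54, 56, 61, 57, 61, 57, 56, 56, 54, 58, 57, 55, 59, 60, 57, 59, 57, 64, 93, 116, 113, 113, 114, 111, 114, 112, 110, 112]
196 [68, 65, 67, 67, 70, 69, 71, 68, 68, 66, 73, 82, 92, 101, 108, 107, 106, 109, 110, 111, 109, 113, 109, 113, 110, 113, 114, 113, 107, 95, 95, 111, 114, 112, 114, 112, 113, 113, 115, 115]
204 [67, 70, 68, 69, 71, 68, 70, 69, 68, 68, 68, 89, 98, 102, 108, 108, 108, 107, 107, 110, 110, 112, 111, 112, 113, 115, 116, 109, 102, 95, 97, 114, 112, 113, 114, 115, 112, 113, 112, 113]
212 [71, 71, 70, 69, 68, 72, 68, 68, 69, 65, 76, 92, 100, 105, 108, 108, 110, 109, 110, 111, 111, 110, 113, 114, 116, 117, 116, 111, 99, 94, 113, 113, 114, 112, 112, 112, 113, 114, 113, 113]
220 [67, 68, 70, 68, 68, 73, 70, 67, 66, 71, 81, 93, 105, 110, 107, 109, 108, 111, 110, 110, 113, 115, 118, 117, 118, 120, 113, 107, 98, 100, 117, 113, 111, 114, 112, 115, 115, 1
[... 646 characters left out ...]
 160, 118, 79, 99, 106, 113, 113, 115, 116, 117, 120, 120, 121, 120, 124, 124, 124, 118, 111, 99, 111, 137, 143, 156, 162, 174, 171, 171, 168, 169, 168, 168, 169]
260 [160, 164, 165, 169, 170, 170, 171, 171, 170, 167, 166, 164, 164, 163, 162, 163, 165, 167, 168, 168, 168, 169, 169, 168, 170, 169, 170, 170, 170, 172, 171, 173, 173, 172, 173, 172, 171, 169, 172, 170]
[ 0.62400114 -0.14746762  0.056     ] [ 0.66115644 -0.18377145  0.056     ] [ 0.64257879 -0.16561954  0.056     ] 135.66408546333733
pos [ 0.6489 -0.1655  0.2173] shift [107.4  -4.1  -0.2] yaw_y 48.12 tool x [-0.01   0.004 -1.   ] F [-0.1  0.5  0.4] gap 0.0857 t 11.57 q [-0.3   0.29  1.06  0.    1.8  -1.14]
turn about tool x: 0.12
```

The grey lid is at (315,220), its bar almost lined up with the jaws. The bar's centre is about (0.6445, -0.168) and its yaw -44.5°.

>>> step_arm([
  {"gripper": -1,"xyz": [20,-4.8,-1.5],"angular": [2.6,-0.6,0.2]},
  {"gripper": -1,"xyz": [35,0,0],"angular": [0,0,0]},
  {"gripper": -1,"xyz": [35,0,0],"angular": [0,0,0]},
  {"gripper": -1,"xyz": [30,0,0],"angular": [0,0,0]},
  {"gripper": -1,"xyz": [0,0,0],"angular": [0,0,0]},
])

```text
clock: 11.98
eef_pos: [0.6412, -0.1671, 0.0896]
orientation: [0.606, 1.495, -0.608]
wrist_force: [-0.2, 0.8, -1.2]
finger_gap: 0.0854
```

Run:
```python
from h import *
p=shot("wrist","w6.png")
for d in cams.landmark_of(p,"lid")[:3]: print(round(d["p"],2),np.round(d["pixel"]),np.round(world(p,d["pixel"],0),4))
go([.6445,-.168,.046],45.5)
```

```text
0.9 [197. 372.] [ 0.6428 -0.2883  0.    ]
0.6 [324. 263.] [ 0.6455 -0.1685  0.    ]
pos [ 0.6442 -0.168   0.0977] shift [51.7  0.2  0.3] yaw_y 45.63 tool x [-0.001  0.    -1.   ] F [ 0.4 -0.1  1.2] gap 0.0854 t 12.08 q [-0.31  0.29  1.28  0.    1.58 -1.1 ]
turn about tool x: 0.13
```

View pics/w6.png

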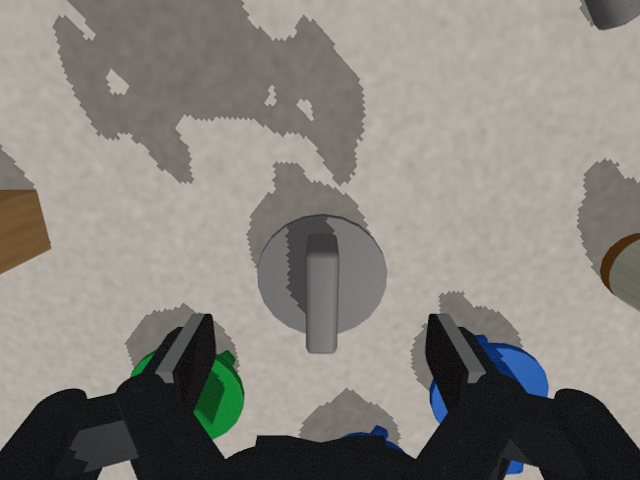

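The bar at (322,300) stands midway between the jaws and parallel to the pads. I will go down 51 mm and grip it.

>>> step_arm([
  {"gripper": -1,"xyz": [20,0,0],"angular": [0,0,0]},
  {"gripper": -1,"xyz": [20,0,0],"angular": [0,0,0]},
  {"gripper": -1,"xyz": [11,0,0],"angular": [0,0,0]},
  {"gripper": -1,"xyz": [0,0,0],"angular": [0,0,0]},
  {"gripper": 1,"xyz": [0,0,0],"angular": [0,0,0]},
  {"gripper": 1,"xyz": [0,0,0],"angular": [0,0,0]},
  {"gripper": 1,"xyz": [0,0,0],"angular": [0,0,0]},
  {"gripper": 1,"xyz": [0,0,0],"angular": [0,0,0]},
], squeeze=80)

```text
clock: 12.75
eef_pos: [0.6458, -0.1684, 0.0493]
orientation: [0.604, 1.48, -0.604]
wrist_force: [0.3, 0.3, -0.3]
finger_gap: 0.0388
```

>>> step_arm([
  {"gripper": 1,"xyz": [0,0,0],"angular": [0,0,0]},
  {"gripper": 1,"xyz": [0,0,0],"angular": [0,0,0]},
  {"gripper": 1,"xyz": [0,0,0],"angular": [0,0,0]},
  {"gripper": 1,"xyz": [-10,0,0],"angular": [0,0,0]},
  {"gripper": 1,"xyz": [-20,0,0],"angular": [0,0,0]},
  {"gripper": 1,"xyz": [-35,0,0],"angular": [0,0,0]},
  {"gripper": 1,"xyz": [-40,0,0],"angular": [0,0,0]},
  {"gripper": 1,"xyz": [-40,0,0],"angular": [0,0,0]},
])

```text
clock: 13.42
eef_pos: [0.6439, -0.1678, 0.1934]
orientation: [0.604, 1.485, -0.604]
wrist_force: [0.4, -0.2, -0.4]
finger_gap: 0.0146
```

Run:
```python
from h import *
p=shot("wrist","w7.png")
go([.565,.04,.20],80)
```

```text
pos [ 0.6464 -0.1686  0.2053] shift [   3.3   92.5 -203.9] yaw_y 45.73 tool x [ 0.014 -0.004 -1.   ] F [-0.2  0.3  6.9] gap 0.0145 t 13.47 q [-0.31  0.26  1.12  0.    1.75 -1.1 ]
turn about tool x: -34.27
```

View pics/w7.png

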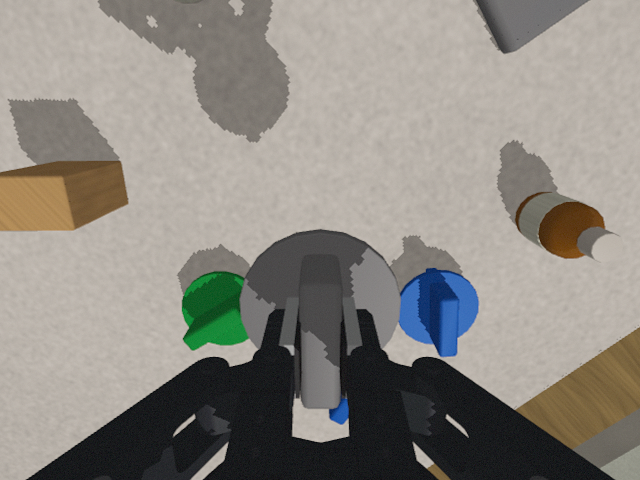

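The lid is held at (320,320), squarely between the pads. I will carry it to just beyond the mouth, so that the wrist camera sees the mouth free of the lid.

>>> step_arm([
  {"gripper": 1,"xyz": [-2,29,-21],"angular": [0,0,0]},
  {"gripper": 1,"xyz": [-2,29,-21],"angular": [0,0,0]},
  {"gripper": 1,"xyz": [-2,29,-21],"angular": [0,0,0]},
  {"gripper": 1,"xyz": [-2,29,-21],"angular": [0,0,0]},
  {"gripper": 1,"xyz": [-2,29,-21],"angular": [0,0,0]},
  {"gripper": 1,"xyz": [-2,29,-21],"angular": [0,0,0]},
  {"gripper": 1,"xyz": [-2,28,-22],"angular": [0,0,0]},
  {"gripper": 1,"xyz": [0,0,0],"angular": [-6.8,0,0]},
])

```text
clock: 14.13
eef_pos: [0.6796, 0.0872, 0.2067]
orientation: [0.511, 1.509, -0.505]
wrist_force: [0.6, -0.9, -1.2]
finger_gap: 0.0143
```

>>> step_arm([
  {"gripper": 1,"xyz": [0,0,0],"angular": [-6.8,0,0]},
  {"gripper": 1,"xyz": [0,0,0],"angular": [-6.8,0,0]},
  {"gripper": 1,"xyz": [0,0,0],"angular": [-6.8,0,0]},
  {"gripper": 1,"xyz": [0,0,0],"angular": [-6.8,0,0]},
  {"gripper": 1,"xyz": [0,0,0],"angular": [0,0,0]},
  {"gripper": 1,"xyz": [0,0,0],"angular": [0,0,0]},
])

```text
clock: 14.63
eef_pos: [0.6797, 0.0799, 0.2065]
orientation: [0.143, 1.564, -0.144]
wrist_force: [-0.1, 0.8, -0.5]
finger_gap: 0.0147
```

Run:
```python
from h import *
p=shot("wrist"); 
cv2.imwrite("pics/w8.png",p["frame"][:,:,::-1])
for k,z in {"mill":0,"mill_mouth":.1,"lever_grip":.149}.items():
    for d in cams.landmark_of(p,k)[:2]: print(k,round(d["p"],2),np.round(d["pixel"]),np.round(world(p,d["pixel"],z),4))
s,T=pose()
for px,h in (((320,255),-.007),((320,408),-.007)): pass
go([.583,.095,.2],80)
```

```text
mill 0.76 [390.  94.] [0.5953 0.155  0.    ]
mill_mouth 0.92 [310.  87.] [0.5831 0.0924 0.1   ]
pos [0.6797 0.0798 0.2064] shift [  6.2  -2.5 -97.9] yaw_y 79.6 tool x [ 0.002 -0.001 -1.   ] F [-0.3  0.2 -1.1] gap 0.0148 t 14.83 q [ 0.07  0.32  1.05 -0.    1.77 -1.32]
turn about tool x: -0.4
```

View pics/w8.png

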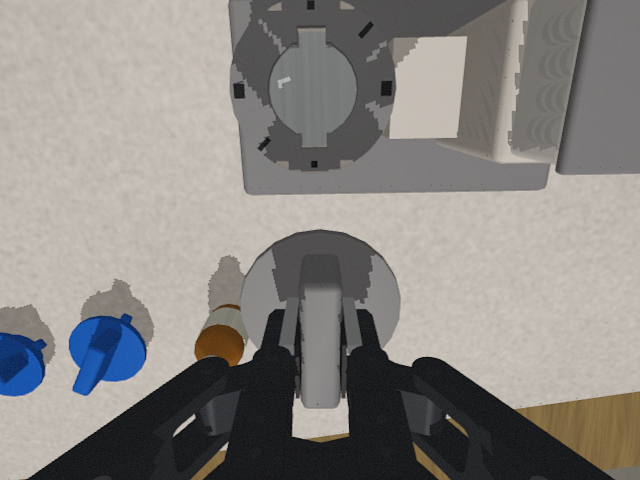

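The mouth is at (312,88). The entry dots are at (311,4) and (314,164), the lock squares at (239,90) and (386,88); the slots run almost along the jaw plane.

Run:
```python
from h import *
p=shot("wrist"); g=p["frame"].astype(int).sum(2)//3; W={}
for n,(c,r) in dict(d1=(311,5),d2=(314,164),s1=(239,90),s2=(386,88),b1=(366,29),b2=(264,143)).items():
    r0=max(r-13,0); m=(g[r0:r+14,c-13:c+14]<42); ys,xs=np.nonzero(m); px=(xs.mean()+c-13,ys.mean()+r0); W[n]=world(p,px,.1); print(n,m.sum(),np.round(px,1),np.round(W[n],4))
for a,b in(("d1","d2"),("s1","s2"),("b1","b2")): d=W[b]-W[a]; print((W[a]+W[b])/2,np.hypot(*d[:2]),np.degrees(np.arctan2(d[1],d[0])))
# lid in hand: tool-frame position of pixels at tool x plane
s,T=pose(); Ti=np.linalg.inv(T)
def tool(px,X): # intersect with tool plane x=X
    w=world(p,px,T[2,3]-X); return (Ti@np.append(w,1))[:3]*1000
print("bar far",tool((320,255),-.007),"near",tool((320,408),-.007)); print("flange top/left/right",tool((320,230),.026),tool((241,305),.026),tool((400,305),.026))
b=(g[300:400:10]); 
print("bar edges far",tool((302,262),-.007),tool((340,262),-.007),"near",tool((302,400),-.007),tool((340,400),-.007))
```

```text
d1 56 [310.7   4.1] [0.5428 0.1001 0.1   ]
d2 32 [314.  163.7] [0.6265 0.0861 0.1   ]
s1 124 [238.8  90. ] [0.5775 0.0513 0.1   ]
s2 146 [386.4  87.8] [0.5917 0.1351 0.1   ]
b1 88 [366.1  29.2] [0.56   0.1278 0.1   ]
b2 52 [264.4 143.2] [0.6091 0.059  0.1   ]
[0.58466809 0.09313061 0.1       ] 0.08491809873288847 -9.51177301029573
[0.58459062 0.09320257 0.1       ] 0.08495675510986177 80.37759226343897
[0.58459736 0.09339679 0.1       ] 0.08453712692440257 -54.496026498627366
bar far [ -7.07630646   0.23299769 -38.28109165] near [-6.94632073  0.17285419 26.97233965]
flange top/left/right [ 25.92703321   0.24913773 -36.63608377] [ 26.00503829 -35.79893845  -0.76893125] [25.99200934 36.69813501 -0.68332172]
bar edges far [ -7.07008574  -5.91177573 -35.7196747 ] [ -7.0724186    7.05600728 -35.70553112] near [-6.95293555 -6.90107415 23.00478344] [-6.9556141   8.04111326 23.02584702]
```

>>> step_arm([
  {"gripper": 1,"xyz": [0,-2,-33],"angular": [-0.9,0,0]},
  {"gripper": 1,"xyz": [0,0,-33],"angular": [0,0,0]},
  {"gripper": 1,"xyz": [0,0,-31],"angular": [0,0,0]},
  {"gripper": 1,"xyz": [15,0,0],"angular": [0,0,0]},
  {"gripper": 1,"xyz": [15,0,0],"angular": [0,0,0]},
  {"gripper": 1,"xyz": [5,0,0],"angular": [0,0,0]},
  {"gripper": 1,"xyz": [0,0,0],"angular": [0,0,0]},
  {"gripper": 1,"xyz": [0,0,0],"angular": [0,0,0]},
])

```text
clock: 15.55
eef_pos: [0.5839, 0.0941, 0.1712]
orientation: [0.129, 1.565, -0.129]
wrist_force: [0.1, -0.7, -0.7]
finger_gap: 0.0145
```

Run:
```python
from h import *
q=shot("scene"); cv2.imwrite("pics/s9.png",cv2.resize(q["frame"][130:270,280:460,::-1],(720,560)))
go([.5845,.0935,.131],80.4)
```

```text
pos [0.5843 0.0941 0.1719] shift [40.9 -0.6  0.2] yaw_y 80.59 tool x [ 0.003 -0.    -1.   ] F [ 0.2 -0.1 -0.6] gap 0.0147 t 15.6 q [ 0.1   0.06  1.39 -0.    1.68 -1.3 ]
turn about tool x: 0.19
```

Aligned to within a millimetre, so I will lower it gently.

>>> step_arm([
  {"gripper": 1,"xyz": [8,-0.5,0],"angular": [0,0,0]},
  {"gripper": 1,"xyz": [8,0,0],"angular": [0,0,0]},
  {"gripper": 1,"xyz": [5,0,0],"angular": [0,0,0]},
  {"gripper": 1,"xyz": [4,0,0],"angular": [0,0,0]},
  {"gripper": 1,"xyz": [0,0,0],"angular": [0,0,0]},
])

```text
clock: 16.02
eef_pos: [0.5832, 0.0936, 0.1444]
orientation: [0.128, 1.568, -0.129]
wrist_force: [-0.1, -0.1, -0.9]
finger_gap: 0.0143
```

>>> step_arm([
  {"gripper": 1,"xyz": [4,0,0],"angular": [0,0,0]},
  {"gripper": 1,"xyz": [3,0,0],"angular": [0,0,0]},
  {"gripper": 1,"xyz": [0,0,0],"angular": [0,0,0]},
])

```text
clock: 16.27
eef_pos: [0.5836, 0.0937, 0.1385]
orientation: [0.128, 1.566, -0.129]
wrist_force: [-0.2, 0.1, -1.2]
finger_gap: 0.0145
```

The plug is in the mouth and no force shows. Going on down to the flange stop.

>>> step_arm([
  {"gripper": 1,"xyz": [4,0,0],"angular": [0,0,0]},
  {"gripper": 1,"xyz": [2,0,0],"angular": [0,0,0]},
  {"gripper": 1,"xyz": [0,0,0],"angular": [0,0,0]},
])

```text
clock: 16.52
eef_pos: [0.5836, 0.0937, 0.1325]
orientation: [0.128, 1.566, -0.129]
wrist_force: [0.1, -0.1, -1.8]
finger_gap: 0.0146
```

>>> step_arm([
  {"gripper": 1,"xyz": [2,0,0],"angular": [0,0,0]},
  {"gripper": 1,"xyz": [0,0,0],"angular": [0,0,0]},
])

```text
clock: 16.68
eef_pos: [0.5838, 0.0937, 0.1309]
orientation: [0.128, 1.565, -0.129]
wrist_force: [-0.0, -0.3, -1.9]
finger_gap: 0.0148
```

>>> step_arm([
  {"gripper": 1,"xyz": [1.5,0,0],"angular": [0,0,0]},
  {"gripper": 1,"xyz": [0,0,0],"angular": [0,0,0]},
])

```text
clock: 16.85
eef_pos: [0.584, 0.0937, 0.1303]
orientation: [0.128, 1.564, -0.129]
wrist_force: [-1.2, 0.3, 0.8]
finger_gap: 0.0145
```

>>> step_arm([
  {"gripper": 1,"xyz": [1,0,0],"angular": [0,0,0]},
  {"gripper": 1,"xyz": [0,0,0],"angular": [0,0,0]},
], squeeze=110)

```text
clock: 17.02
eef_pos: [0.584, 0.0937, 0.1303]
orientation: [0.128, 1.564, -0.129]
wrist_force: [-3.6, -1.0, 5.8]
finger_gap: 0.014
```

>>> step_arm([
  {"gripper": 1,"xyz": [0,0,0],"angular": [5,0,0]},
  {"gripper": 1,"xyz": [0,0,0],"angular": [5,0,0]},
  {"gripper": 1,"xyz": [0,0,0],"angular": [5,0,0]},
  {"gripper": 1,"xyz": [0,0,0],"angular": [0,0,0]},
])

```text
clock: 17.35
eef_pos: [0.5841, 0.0937, 0.1303]
orientation: [0.337, 1.541, -0.337]
wrist_force: [-1.1, -0.3, 5.0]
finger_gap: 0.0137
```

Run:
```python
from h import *
go([.5845,.0935,.131],80.5); print(robot.get_state()["wrist_torque"])
```

```text
pos [0.5841 0.0937 0.1303] shift [-0.7 -0.   0.4] yaw_y 65.36 tool x [ 0.004 -0.    -1.   ] F [-1.1 -0.3  5. ] gap 0.0137 t 17.35 q [ 0.1   0.07  1.46 -0.    1.61 -1.04]
turn about tool x: -15.14
[0.05776495 0.27645041 0.00759852]
```

>>> step_arm([
  {"gripper": 1,"xyz": [0,0,0],"angular": [5,0,0]},
  {"gripper": 1,"xyz": [0,0,0],"angular": [5,0,0]},
  {"gripper": 1,"xyz": [0,0,0],"angular": [5,0,0]},
  {"gripper": 1,"xyz": [0,0,0],"angular": [5,0,0]},
  {"gripper": 1,"xyz": [0,0,0],"angular": [5,0,0]},
  {"gripper": 1,"xyz": [0,0,0],"angular": [5,0,0]},
  {"gripper": 1,"xyz": [0,0,0],"angular": [5,0,0]},
  {"gripper": 1,"xyz": [0,0,0],"angular": [0,0,0]},
])

```text
clock: 18.02
eef_pos: [0.5843, 0.0937, 0.1302]
orientation: [0.811, 1.411, -0.808]
wrist_force: [-1.9, -0.6, 5.1]
finger_gap: 0.0139
```

>>> step_arm([
  {"gripper": 1,"xyz": [0,0,0],"angular": [0,0,0]},
  {"gripper": 1,"xyz": [0,0,0],"angular": [0,0,0]},
])

```text
clock: 18.18
eef_pos: [0.5843, 0.0937, 0.1303]
orientation: [0.807, 1.412, -0.804]
wrist_force: [-1.8, -0.7, 5.5]
finger_gap: 0.0143
```

Run:
```python
from h import *
go([.5845,.0935,.131],30.4); print(robot.get_state()["wrist_torque"])
q=shot("scene");p=shot("wrist","w10.png"); cv2.imwrite("pics/s10.png",np.hstack([cv2.resize(q["frame"][160:250,310:400,::-1],(400,400),interpolation=cv2.INTER_CUBIC),cv2.resize(p["frame"][180:440,200:460,::-1],(400,400))]))
for n in("lever_grip",): 
  for d in cams.landmark_of(q,n)[:1]: print(np.round(d["pixel"]),world(q,d["pixel"],.149))
```

```text
pos [0.5843 0.0937 0.1303] shift [-0.7  0.   0.3] yaw_y 30.72 tool x [ 0.004 -0.    -1.   ] F [-1.8 -0.7  5.5] gap 0.0143 t 18.18 q [ 0.1   0.07  1.46 -0.    1.61 -0.43]
turn about tool x: 0.32
[-0.0358348   0.25508084  0.02389472]
[383. 146.] [0.45621137 0.26279055 0.149     ]
```

View pics/s10.png

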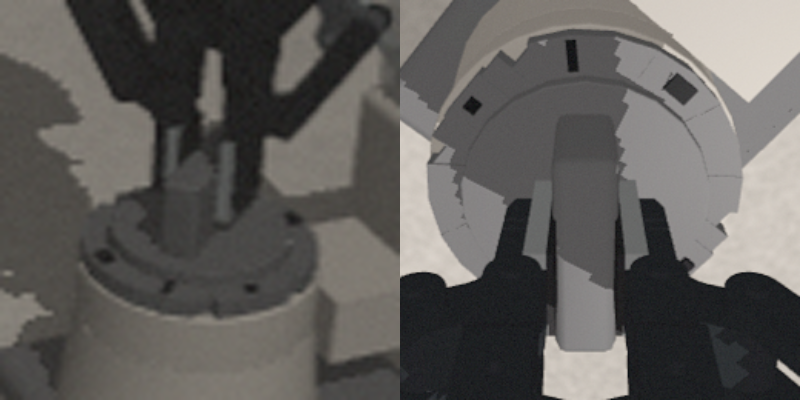

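The right half shows the seated lid. Its bar is in line with the jaws and a few degrees past the long pulse bar at (572,55), as the play requires. The wrist's z torque reads lower than the spring should give, so I will check joint 6's torque.

Run:
```python
from h import *
for i in range(5):
    p=shot("wrist"); s=robot.get_state(); print(np.round(s["wrist_torque"],3),np.round(s["effort"],3)[3:],np.round(s["wrist_force"],1),s["finger_gap"])
# bar long-axis direction: line of bar-top left/right edges, rows 275..400
g=cv2.cvtColor(p["frame"],cv2.COLOR_RGB2GRAY).astype(float); s,T=pose()
m=(np.abs(cv2.Sobel(g,cv2.CV_64F,1,0)))
for r in range(265,300,6): print(r,[int(v) for v in g[r,300:344:2]])
mk=world(p,(312,216),.1); print("mark",mk, "bearing from mouth",np.degrees(np.arctan2(mk[1]-.0932,mk[0]-.5846)))
```

```text
[0.009 0.211 0.075] [ 0.04  -0.554  0.022] [-2.1  0.   5.4] 0.01416162685860886
[-0.014  0.232  0.011] [ 0.041 -0.554  0.022] [-1.  -0.2  5.4] 0.013902109383243516
[-0.072  0.24  -0.003] [ 0.04  -0.554  0.022] [-2.4  0.8  4.9] 0.013730561371214657
[-0.019  0.278  0.023] [ 0.04  -0.554  0.022] [-1.3 -0.7  6.1] 0.013837613315257442
[0.028 0.231 0.04 ] [ 0.041 -0.554  0.022] [-0.8 -1.1  5.7] 0.014227590791494625
265 [81, 70, 73, 74, 76, 72, 76, 76, 73, 72, 79, 70, 73, 75, 76, 76, 76, 75, 73, 70, 113, 140]
271 [75, 73, 74, 78, 73, 74, 77, 76, 77, 75, 76, 77, 74, 73, 75, 75, 78, 73, 71, 69, 80, 83]
277 [72, 75, 74, 78, 76, 75, 78, 76, 74, 75, 76, 76, 76, 74, 73, 77, 76, 75, 76, 74, 71, 89]
283 [70, 74, 75, 81, 79, 77, 82, 80, 78, 79, 80, 81, 81, 80, 76, 83, 79, 80, 77, 76, 74, 91]
289 [77, 83, 84, 84, 89, 87, 83, 88, 89, 87, 87, 90, 86, 84, 86, 85, 85, 86, 84, 85, 96, 96]
295 [79, 81, 86, 88, 88, 89, 89, 89, 88, 87, 89, 86, 85, 86, 86, 86, 84, 86, 83, 84, 80, 77]
mark [0.56020864 0.12792932 0.1       ] bearing from mouth 125.08142435870701
```

>>> step_arm([
  {"gripper": 1,"xyz": [-0.8,0,0],"angular": [0,0,0]},
  {"gripper": 1,"xyz": [0,0,0],"angular": [0,0,0]},
  {"gripper": 1,"xyz": [0,0,0],"angular": [0,0,0]},
])

```text
clock: 18.83
eef_pos: [0.5842, 0.0937, 0.1302]
orientation: [0.807, 1.413, -0.805]
wrist_force: [0.2, -0.4, 5.2]
finger_gap: 0.0139
```

Run:
```python
from h import *
for i in range(3):
    p=shot("wrist"); s=robot.get_state(); print(np.round(s["wrist_torque"],3),np.round(s["effort"],3)[3:],np.round(s["wrist_force"],1))
go([.5845,.0935,.131],30.4)
```

```text
[-0.016 -0.073  0.116] [ 0.046 -0.021  0.15 ] [ 0.5 -0.1  4.3]
[ 0.11  -0.055  0.204] [ 0.048 -0.006  0.154] [-1.  -0.7  4.8]
[ 0.071 -0.028  0.214] [ 0.048 -0.011  0.17 ] [ 0.  -0.5  5.6]
pos [0.5842 0.0937 0.1302] shift [-0.8  0.1  0.3] yaw_y 30.65 tool x [ 0.003 -0.    -1.   ] F [ 0.  -0.5  5.6] gap 0.014 t 18.98 q [ 0.1   0.07  1.46 -0.    1.61 -0.43]
turn about tool x: 0.25
```

The spring load now shows at the wrist (0.15 to 0.2 N m), so the carrier is being driven. I will hold for a moment to check that it is stable.

>>> step_arm([
  {"gripper": 1,"xyz": [0,0,0],"angular": [0.5,0,0]},
  {"gripper": 1,"xyz": [0,0,0],"angular": [0,0,0]},
  {"gripper": 1,"xyz": [0,0,0],"angular": [0,0,0]},
  {"gripper": 1,"xyz": [0,0,0],"angular": [0,0,0]},
  {"gripper": 1,"xyz": [0,0,0],"angular": [0,0,0]},
  {"gripper": 1,"xyz": [0,0,0],"angular": [0,0,0]},
  {"gripper": 1,"xyz": [0,0,0],"angular": [0,0,0]},
  {"gripper": 1,"xyz": [0,0,0],"angular": [0,0,0]},
])

```text
clock: 19.65
eef_pos: [0.5843, 0.0937, 0.1303]
orientation: [0.814, 1.41, -0.812]
wrist_force: [-0.9, -0.7, 6.1]
finger_gap: 0.0141
```

Run:
```python
from h import *
a=cv2.imread("pics/w10.png"); p=shot("wrist","w11.png"); b=p["frame"][:,:,::-1]
print(np.abs(a[230:420,290:350].astype(int)-b[230:420,290:350]).mean(), cv2.phaseCorrelate(np.float32(a[255:405,285:355].mean(2)),np.float32(b[255:405,285:355].mean(2))))
s=robot.get_state(); print(np.round(s["wrist_torque"],3),np.round(s["effort"],3)[3:])
go([.5845,.0935,.131],30.4)
cv2.imwrite("pics/s11.png",np.hstack([cv2.resize(a[180:440,200:460],(400,400)),cv2.resize(b[180:440,200:460],(400,400))]))
```

```text
2.3205847953216376 ((-0.022414749537993828, 0.00578146523292844), 0.9776429423579464)
[-0.007 -0.055  0.104] [ 0.006 -0.023  0.097]
pos [0.5842 0.0937 0.1302] shift [-0.8  0.1  0.3] yaw_y 30.14 tool x [ 0.003 -0.    -1.   ] F [-0.7 -0.5  4.8] gap 0.0137 t 19.7 q [ 0.1   0.07  1.46 -0.    1.61 -0.42]
turn about tool x: -0.26
```

View pics/s11.png

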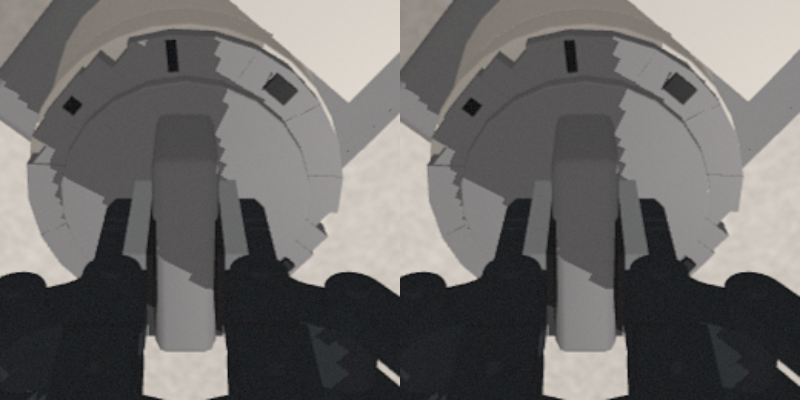

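The two views match: the lid is seated, gripped without slip, and turned 50.4°, so the carrier is at about 0.78 rad. Handing in.

```bash
python3 -c "
from cell import robot
print(robot.hand_in())"
```

```text
the job is handed in; nothing more can be done
None
```

The dose is in and the lid is at the pulse position, still gripped. I handed the job in at about 20 s of the 58 s allowed.

- **Lever:** I pressed it to its stop. TCP travel halted and the force jumped from about 8 N to 28 N. The camera showed the bar back up after release.
- **Lid:** I gripped the grey lid and lowered it into the collar until the flange met it. That put its underside at about 81 mm, where 82 mm is fully seated. I then turned it about 50.4° clockwise. Less the 0.1 rad of play, the carrier is at about 0.78 rad, well short of the lock at 1.45.
- **Last checks:** The bar had not slipped in the jaws. About 5 N pressed the lid down, and the wrist showed about 0.1 N m of spring torque, close to the expected 0.12.

**What went wrong or disagreed:**
- My first travel move went the wrong way, behind the base, because I misread the tool axes. It touched nothing and cost a few seconds.
- The wrist torque at first read only about 0.02 N m after the twist. It rose to the expected range once I eased the downward push, so I put the low reading down to friction.
- I worked out the carrier angle from the tool's turn, because the carrier can't be seen.
- I did not re-measure the jar, carton and bottle at the end; I never went near enough to touch them.

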